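# Nest the kidney dishes in their carrier and lock them down

### The job

Pack the loose steel kidney dishes into their carrier: first take both white plastic hold-down collars off the carrier's posts and stand them on the bench. Then nest every loose dish in the carrier, turning each so that its outline matches the dish below and it sits fully down and level, and finally slip one collar back over each post so that it rests on the rim of the top dish. Leave the beaker, jar, bottle and wooden block where they stand.

Things in the scene. Friction and masses are not known exactly. Their poses are not given: they have to be found in the camera images.
- rack: the carrier, fast to the bench: aluminium base plate 100 (x) x 270 (y) x 8 mm with a fixed kidney dish (shape and axes as dish1, rim 53 mm above the bench) and two upright posts. Origin: centre of the plate's underside, below the fixed dish's origin; the fixed dish's dent faces -x; y along the plate. Yaw varies. The bench within 150 mm of the origin on the -x side is free: room to stand the collars
- rack_seat (a point): origin of the fixed dish, 8 mm above the bench; axes as the carrier's
- rack_end (a point): point of the fixed dish at rim height, 70 mm along +y from its origin
- post_left (a point): top centre of the post at carrier x = -8, y = +95 mm, 135 mm above the bench. A steel post 16 mm in diameter with a coned top (the last 7 mm narrow to 10 mm); its lower part is a shoulder 26 mm wide, up to 53 mm above the bench
- post_right (a point): top centre of the other post, at carrier x = -8, y = -95 mm; otherwise the same
- collar_a: white plastic hold-down collar, 130 to 210 g: flange 76 mm in diameter, 8 mm thick, round hub 40 mm in diameter above it up to 55 mm, 20.4 mm hole right through. Origin: centre of the flange's underside, z up along the hole. Starts down on a post, underside 53 mm above the bench on shoulder and fixed rim, the post standing 27 mm out of the hub
- collar_b: the other collar, identical; either may go on either post. Back on a post the flange overlaps the end of the top dish's rim by about 13 mm; carried on that side only, it may lean a few degrees
- dish1: steel kidney dish, 160 to 260 g, flat on the bench at any yaw. Rim 74 (x) x 140 (y) mm: convex side x = +35, lobes to x = -39, dent in the -x side with flat bottom at x = -27. At the waist (y within 19 mm) straight parallel lips 10 mm deep, 62.8 mm apart outside (midway x = +4 mm), to grip across from outside. Height 45, inner floor 18 above the underside. Origin: at the underside, z up
- dish2: kidney dish identical to dish1; any of the four may be absent
- dish3: kidney dish identical to dish1; any of the four may be absent
- dish4: kidney dish identical to dish1; any of the four may be absent
- dish1_end (a point): point of dish1 at rim height, 70 mm along its +y from its origin. (Dishes: walls slope in by 18 mm from the rim to the underside, 2.5 mm thick. Nested, each sits 18 mm above the one below, floor on floor, with about 3 mm play all round, and only with the dents on the same side)
- dish2_end (a point): point of dish2 at rim height, 70 mm along its +y from its origin
- dish3_end (a point): point of dish3 at rim height, 70 mm along its +y from its origin
- dish4_end (a point): point of dish4 at rim height, 70 mm along its +y from its origin
- beaker: glass beaker, 72 mm wide, 95 mm high, standing on the bench; origin: centre of its underside
- jar: amber glass jar, 52 mm wide, 85 mm high; origin: centre of its underside
- block: wooden block 80 x 50 x 35 mm; origin: centre of its underside
- reagent: amber bottle, 60 mm wide, 120 mm high; origin: centre of its underside
Things that resemble listed ones, but are neither listed nor needed, are in the scene too. What is shaped like the dish3 but green is not meant. What is shaped like the collar_a but pink or purple is not meant.

How it is judged:
On the way, in this order (a step that is already met when the one before it is completed fails the run):
1. both collars are off the posts and standing on the bench (horizontal distance between each of collar_a, collar_b and post_left above 0.04 m and horizontal distance between each of collar_a, collar_b and post_right above 0.04 m and height (world z) of each of collar_a, collar_b below 0.03 m and linear speed of each of collar_a, collar_b below 0.02 m/s), for 0.2 s.
2. every loose dish is nested in the carrier, dents on the same side, fully down and level (horizontal distance between each of dish1, dish2, dish3, dish4 and rack_seat below 0.008 m and horizontal distance between each of dish1_end, dish2_end, dish3_end, dish4_end and rack_end below 0.012 m and angle between each of dish1, dish2, dish3, dish4's own z axis and vertical below 0.07 rad and (z of dish1 in the frame of rack_seat between 0.014 and 0.022 m or z of dish1 in the frame of rack_seat between 0.032 and 0.04 m or z of dish1 in the frame of rack_seat between 0.05 and 0.058 m) and (z of dish2 in the frame of rack_seat between 0.014 and 0.022 m or z of dish2 in the frame of rack_seat between 0.032 and 0.04 m or z of dish2 in the frame of rack_seat between 0.05 and 0.058 m) and (z of dish3 in the frame of rack_seat between 0.014 and 0.022 m or z of dish3 in the frame of rack_seat between 0.032 and 0.04 m or z of dish3 in the frame of rack_seat between 0.05 and 0.058 m) and (z of dish4 in the frame of rack_seat between 0.014 and 0.022 m or z of dish4 in the frame of rack_seat between 0.032 and 0.04 m or z of dish4 in the frame of rack_seat between 0.05 and 0.058 m)), for 0.2 s.
At the end, for the whole second after the job is handed in: Each loose dish is nested: origin within 8 mm and end within 12 mm of the fixed dish's from above, level within 4 degrees, within 4 mm of 18, 36 or 54 mm above it. Each post has one collar, within 15 mm of its axis, leaning under 14 degrees, resting on a dish. All at rest (all of step 2 and linear speed of each of dish1, dish2, dish3, dish4, collar_a, collar_b below 0.02 m/s and (horizontal distance between collar_a and post_left below 0.015 m or horizontal distance between collar_a and post_right below 0.015 m) and angle between each of collar_a, collar_b's own z axis and vertical below 0.25 rad and height (world z) of each of collar_a, collar_b above 0.07 m and (contact force between collar_a and dish1 above 0.02 N or contact force between collar_a and dish2 above 0.02 N or contact force between collar_a and dish3 above 0.02 N or contact force between collar_a and dish4 above 0.02 N) and (horizontal distance between collar_b and post_left below 0.015 m or horizontal distance between collar_b and post_right below 0.015 m) and (contact force between collar_b and dish1 above 0.02 N or contact force between collar_b and dish2 above 0.02 N or contact force between collar_b and dish3 above 0.02 N or contact force between collar_b and dish4 above 0.02 N) and horizontal distance between collar_a and collar_b above 0.1 m); the robot touches nothing.
It fails at once if the beaker, jar, bottle or wooden block is shifted by more than 50 mm or knocked over (distance of any of beaker, jar, block, reagent from where it was at the start of the episode above 0.05 m or angle between any of beaker, jar, block, reagent's own z axis and vertical above 0.6 rad).
Of dish1, dish2, dish3, dish4 only 2 to 3 are there at a start; the rules pass over those that are not, and their reading is None.
At some moment in a run one of dish1, dish2, dish3, dish4, collar_a, collar_b may be knocked a few centimetres aside while the robot is not near it.
Once in a run the grip may slacken for a moment while it holds something.
It also fails if it takes over 210 s, if anything falls off the work surface, if the arm or the gripper's body presses on something with over 40 N, if the wrist force passes 120 N, or if a joint passes its speed limit or range.

### The arm

A 6-joint arm with a two-finger parallel gripper is mounted at the origin on the work surface. World frame = base frame: x ahead of the robot, y to its left, z up, the work surface at z = 0. Lengths are in m, angles in rad, forces in N, time in s.
With the tool pointing down it reaches from about 0.2 to 0.875 m from the base axis. Payload 3.4 kg.
Tool frame: the origin (TCP) lies between the finger pads; the fingertips stand 25 mm ahead of it and the grasp point (between the pads) lies 6 mm ahead of it (r.nose_length is the z of the fingertips in the tool frame, in m); z points along the fingers, x is the direction in which the jaws open and shut, and the axes are right-handed (so a half turn about z gives the same grasp; the last joint's range is limited). The gripper opens to 94 mm and grips with 3 to 60 N. Pads are 16 mm wide; open, the fingers measure 119 mm over their backs; the gripper's body (75 mm by 177 mm) begins 78 mm behind the grasp point.
Start: joints at [1.2, 0.276, 1.505, -0, 1.361, -0.121], TCP at [0.142, 0.557, 0.23] pointing down, gripper open.
Joint ranges: [-2.89, 2.89], [-0.75, 2.08], [0.22, 2.7], [-1.18, 4.32], [0.11, 2.71], [-2.7, 2.7]. Speed limits (rad/s): [2.57, 2.57, 3.14, 3.14, 3.14, 3.14].

### API

Orientations are given as a unit quaternion [w, x, y, z].
In Python, from plant import r, gripper_to, inverse_kinematics, vision, models, telemetry gives the robot as it stands. Calls block until the motion is done:
- r.move_to(position, orientation): joint-space move of the TCP to a pose.
- r.move_l(position, rot=None, vel=0.15, guard=None): straight line of the TCP; rot=None keeps the orientation; vel is the mean speed in m/s. With guard (N) it stops when the force on the tool has changed by that much, and returns True; else False.
- r.movej(angles): joint-space move.
- gripper_to(opening, f_grip=None): finger opening in m; f_grip is the grip in N (None keeps the last); returns when the fingers have stopped.
- r.hold(seconds).
- inverse_kinematics(position, orientation): joint angles nearest the present ones, or None.
- vision.snapshot(name): name is "scene" or "top" or "wrist"; returns the picture (480x640x3 uint8, red, green, blue); there is no depth.
- vision.get_calibration(name): a dict with "fx", "fy", "cx", "cy" (pixels), "position" and "orientation" of the camera in the world. Camera axes: x right, y down, z forward; pixel columns grow to the right and rows downward; lengths in m; the calibration is good to about 2 mm. A picture is of the moment at which its call begins: read the wrist's pose just before it. get_calibration takes no time and is no camera call; for the wrist camera it gives the pose at the moment of the call.
A pose or a line that the arm cannot do raises r.PlanningError and nothing moves.
- r.sign_off(): hands the job in, once; it reports no verdict.
Trained networks look in the newest picture that a camera, given by its name, has taken for a name from the list of things; names that differ only in an ending like _2 or _b are one class to them, and where a whole thing is asked for, a point or a joint stands for the part that bears it (a point fixed in the world has none). Each returns a list of dicts, best first, with "score" (0 to 1); they miss things now and then, are a little off and sometimes report something else, mostly with a low value. They report only what shows in the picture. A call takes as long as a camera call. They do not tell look-alikes from the thing itself.
- models.boxes_of(thing, camera): "at" ([x, y, z] in m, in world coordinates, good to about 4 mm: the middle of the surface that is visible of it).
- models.regions_of(thing, camera): "pixels" (480x640 bool, what is visible of it).
- models.mark_of(thing, camera): "at" ([x, y, z] in m, in world coordinates, good to about 4 mm: a listed point, or the origin of a listed thing).
Readings, each from a call of its own:
- telemetry.current_t(): time.
- telemetry.current_joints(): joint angles.
- telemetry.current_dq(): joint speeds.
- telemetry.current_joint_efforts(): joint torques, N m.
- telemetry.current_ee_pos(): TCP position.
- telemetry.current_tool_rot(): TCP orientation.
- telemetry.current_wrist_force(): force on the tool from outside, world axes, zero at the start.
- telemetry.current_torque(): the same for the moment, N m.
- telemetry.current_opening(): finger opening in m.
Only numpy, scipy, OpenCV 4.12 (cv2) and the standard library are available. Lean on these libraries where they do the work, as an engineer would, in place of code of your own. Each camera call takes 0.05 s, during which the arm holds its last target. There are 200 camera calls.

## Working session

There is one attempt and no reset: what is moved stays moved. The work goes in short steps, each a Python script; the robot and the scene stay as the last script left them, time stands still between calls to the robot, and variables do not carry over. Pictures are saved under pics/ and viewed, about 12 in all and at most 16, crops included, and the job is handed in when it is done.

```bash
ls; mkdir -p pics; cat > h.py <<'E'
import numpy as np, cv2
from scipy.spatial.transform import Rotation as R
from plant import r, gripper_to, inverse_kinematics, vision, models, telemetry
def snap(n,f=None):
    im=vision.snapshot(n)
    if f: cv2.imwrite('pics/'+f,cv2.cvtColor(im,cv2.COLOR_RGB2BGR))
    return im
def cal(n):
    c=vision.get_calibration(n); q=c['orientation']
    return c,R.from_quat([q[1],q[2],q[3],q[0]]).as_matrix(),np.array(c['position'])
def proj(p,C):
    c,M,t=C; v=M.T@(np.array(p)-t); return np.array([c['fx']*v[0]/v[2]+c['cx'],c['fy']*v[1]/v[2]+c['cy']])
def unproj(uv,z,C):
    c,M,t=C; d=M@np.array([(uv[0]-c['cx'])/c['fx'],(uv[1]-c['cy'])/c['fy'],1]); return t+d*(z-t[2])/d[2]
def down(yaw):  # tool down, jaw axis (tool x) at yaw in world
    a=np.array([np.cos(yaw),np.sin(yaw),0]); z=np.array([0,0,-1.])
    q=R.from_matrix(np.column_stack([a,np.cross(z,a),z])).as_quat(); return [q[3],q[0],q[1],q[2]]
E
python3 - <<'E'
from h import *
for n in ['scene','top']:
    snap(n,n+'0.png'); c,M,t=cal(n); print(n,c)
    for th in ['rack','post_left','post_right','rack_seat','rack_end','collar_a','dish1','dish1_end','beaker','jar','block','reagent']:
        for d in models.mark_of(th,n): print(th,np.round(d['at'],3),round(d['score'],2),np.round(proj(d['at'],(c,M,t))))
print(telemetry.current_t())
E
```

```text
pics
scene {'fx': 514.3293554808114, 'fy': 514.3293554808114, 'cx': 323.21137691470176, 'cy': 240.67189551491134, 'position': array([ 1.10713449, -0.40388318,  1.07627284]), 'orientation': array([-0.27675349,  0.84928969,  0.42819348, -0.13698493])}
rack [0.611 0.024 0.002] 0.7 [341. 283.]
post_left [0.606 0.116 0.135] 0.86 [373. 230.]
post_left [0.397 0.335 0.044] 0.37 [383. 165.]
rack_seat [0.61  0.024 0.009] 0.85 [341. 281.]
rack_end [0.613 0.092 0.057] 0.97 [365. 257.]
rack_end [0.398 0.335 0.046] 0.69 [383. 164.]
collar_a [ 0.764  0.128 -0.   ] 0.94 [415. 305.]
collar_a [ 0.543  0.273 -0.002] 0.82 [399. 219.]
collar_a [ 0.605 -0.075  0.056] 0.72 [306. 291.]
collar_a [0.605 0.116 0.055] 0.67 [370. 250.]
dish1 [ 0.423 -0.272 -0.002] 0.98 [196. 292.]
dish1 [ 0.322 -0.106  0.005] 0.94 [234. 231.]
dish1 [0.429 0.272 0.   ] 0.83 [371. 192.]
dish1 [ 0.563 -0.409  0.   ] 0.67 [171. 369.]
dish1_end [0.398 0.336 0.045] 0.57 [384. 164.]
beaker [ 0.735  0.275 -0.002] 0.69 [451. 267.]
beaker [0.601 0.117 0.056] 0.41 [370. 249.]
jar [ 0.73  -0.274  0.001] 0.65 [264. 393.]
reagent [ 0.33  -0.4
[... 601 characters left out ...]
ollar_a [ 0.544  0.277 -0.001] 0.77 [239. 245.]
collar_a [0.603 0.118 0.05 ] 0.75 [289. 223.]
collar_a [ 0.598 -0.075  0.053] 0.75 [353. 223.]
collar_a [ 0.762  0.13  -0.002] 0.72 [287. 177.]
dish1 [0.426 0.273 0.003] 0.94 [239. 283.]
dish1 [ 0.559 -0.413 -0.001] 0.8 [462. 237.]
dish1 [ 0.324 -0.105 -0.002] 0.74 [365. 316.]
dish1 [ 0.423 -0.268  0.003] 0.68 [418. 282.]
dish1 [ 0.739  0.276 -0.002] 0.51 [241. 185.]
dish1_end [0.393 0.337 0.046] 0.56 [215. 294.]
beaker [ 0.741  0.275 -0.003] 0.58 [241. 184.]
beaker [ 0.73  -0.272 -0.   ] 0.58 [414. 184.]
jar [ 0.732 -0.278 -0.001] 0.78 [416. 184.]
block [ 0.33   0.462 -0.003] 0.87 [177. 316.]
reagent [ 0.331 -0.468 -0.002] 0.96 [486. 312.]
1.3
```

View pics/scene0.png

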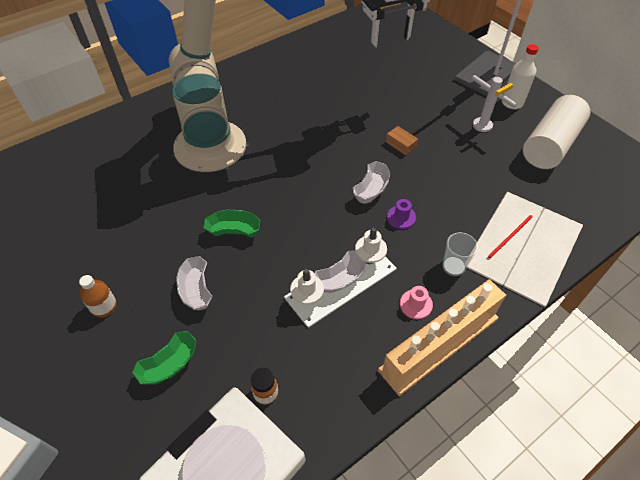

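View pics/top0.png

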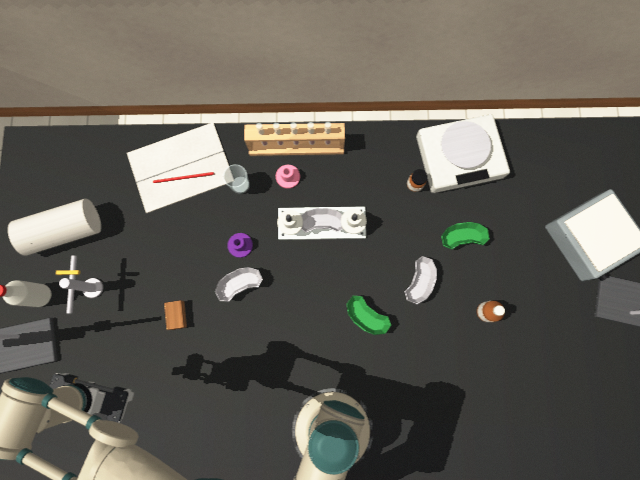

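Steel dishes to use: top px (239,283) and (420,280). Look-alikes to ignore: green dishes (369,314) and (466,235), pink collar (288,176), purple collar (239,245). The white collars are on the posts at (290,221) and (353,221). Next I'll take close wrist views.

```bash
cat >> h.py <<'E'
def go(p,yaw,f=None,**k):
    """joint or line move with jaw axis at yaw (mod pi), choosing the smaller last joint"""
    best=None
    for y in (yaw,yaw+np.pi):
        s=inverse_kinematics(list(p),down(y))
        if s is not None and (best is None or abs(s[5])<best[0]): best=(abs(s[5]),y)
    assert best is not None,('no IK',p)
    r.move_to(list(p),down(best[1]))
def fit_dish(n,near,rimz=0.045,save=None):
    """dish origin + yaw from its rim outline seen by camera n, region nearest `near`"""
    C=cal(n); im=snap(n,save); best=None; uv=proj([near[0],near[1],0.03],C)
    for d in models.regions_of('dish1',n):
        m=d['pixels'].astype(np.uint8); v,u=np.nonzero(m)
        if len(u)<50: continue
        e=np.hypot(u.mean()-uv[0],v.mean()-uv[1])
        if best is None or e<best[0]: best=(e,m,d['score'])
    cs,_=cv2.findContours(best[1],cv2.RETR_EXTERNAL,cv2.CHAIN_APPROX_NONE)
    c=max(cs,key=cv2.contourArea)[:,0,:]
    P=np.array([unproj(q,rimz,C)[:2] for q in c])*1e3
    (cx,cy),(w,h),a=cv2.minAreaRect(P.astype(np.float32))
    bp=cv2.boxPoints(((cx,cy),(w,h),a)); e=[bp[1]-bp[0],bp[2]-bp[1]]
    l=max(e,key=np.linalg.norm); l/=np.linalg.norm(l)
    s=np.array([l[1],-l[0]])   # candidate dish +x (y = rot90 of x)
    # waist extents along s
    D=P-[cx,cy]; k=abs(D@l)<15; t=D[k]@s; print('rect',round(w,1),round(h,1),'waist',t.min().round(1),t.max().round(1),'score',round(best[2],2),'pixerr',round(best[0]))
    if abs(t.min())>abs(t.max()): s=-s
    o=np.array([cx,cy])+2*s; t=D[k]@s
    return o/1e3,np.arctan2(s[1],s[0])
E
python3 - <<'E'
from h import *
print('top fits',[fit_dish('top',p) for p in ([.426,.273],[.423,-.27],[.612,.024])])
go([0.55,0.024,0.42],0); print(telemetry.current_joints())
c=cal('wrist'); print(c[2],c[1][:,2],c[0]['fx'])
snap('wrist','w0.png')
for th in ['rack_seat','rack_end','post_left','post_right','collar_a']:
    for d in models.mark_of(th,'wrist'): print(th,np.round(d['at'],3),round(d['score'],2),np.round(proj(d['at'],c)))
E
```

```text
rect 72.2 142.2 waist -36.1 26.8 score 0.81 pixerr 0
rect 73.0 140.8 waist -28.4 36.5 score 0.79 pixerr 2
rect 98.1 261.2 waist -48.0 48.2 score 0.61 pixerr 3
top fits [(array([0.42845851, 0.27116157]), np.float32(0.45263568)), (array([ 0.42202874, -0.27719006]), np.float32(-1.9568789)), (array([0.60090521, 0.01873018]), np.float32(-3.1411765))]
[-8.15744540e-02  1.94802391e-01  1.16179664e+00  4.13443010e-04
  1.78557337e+00 -8.27760963e-02]
[0.54889806 0.09372445 0.5740937 ] [-6.01036043e-04 -2.44352154e-01 -9.69686374e-01] 371.8023962088182
rack_seat [0.611 0.02  0.008] 0.8 [360. 200.]
rack_seat [ 0.738  0.275 -0.   ] 0.57 [458.  14.]
rack_end [0.615 0.088 0.056] 0.68 [369. 154.]
rack_end [0.601 0.123 0.133] 0.22 [366. 123.]
post_left [0.602 0.122 0.134] 0.96 [367. 125.]
post_right [ 0.606 -0.075  0.135] 0.71 [365. 289.]
collar_a [ 0.602 -0.076  0.056] 0.96 [356. 270.]
collar_a [0.603 0.115 0.052] 0.85 [360. 134.]
collar_a [0.546 0.277 0.   ] 0.76 [318.  13.]
collar_a [ 0.759  0.127 -0.002] 0.66 [462. 127.]
```

View pics/w0.png

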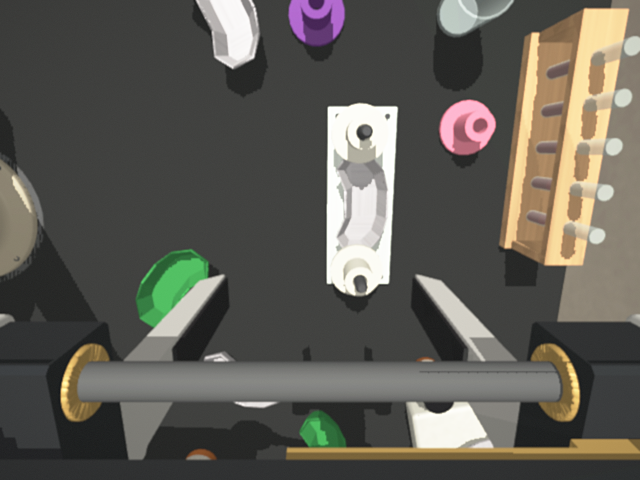

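```bash
python3 - <<'E'
from h import *
for nm,p in (('post_right',[.603,-.074]),('post_left',[.604,.117])):
    go([p[0],p[1]-0.02,0.27],0); C=cal('wrist'); im=snap('wrist',nm+'.png')
    for th in (nm,'post_left' if nm=='post_right' else 'post_right','collar_a'):
        for d in models.mark_of(th,'wrist'): print(th,np.round(d['at'],4),round(d['score'],2),np.round(proj(d['at'],C)))
    print('expect px',proj(p+[.135],C).round())
a,b=[cv2.imread(f'pics/{n}.png')[:420,150:550] for n in('post_right','post_left')]
cv2.imwrite('pics/posts.png',np.hstack([a,b]))
E
```

```text
post_right [ 0.6019 -0.0727  0.1338] 0.92 [319. 213.]
collar_a [ 0.6012 -0.0745  0.0548] 0.66 [318. 202.]
collar_a [0.6086 0.0209 0.0091] 0.42 [325. 106.]
expect px [320. 215.]
post_left [0.6002 0.1232 0.1366] 0.72 [316. 205.]
post_right [ 0.6014 -0.0749  0.1338] 0.7 [318. 420.]
collar_a [ 7.598e-01  1.298e-01 -1.000e-04] 0.93 [458. 182.]
collar_a [ 0.601  -0.0752  0.0534] 0.82 [318. 370.]
collar_a [ 5.485e-01  2.780e-01 -3.000e-04] 0.8 [267.  37.]
collar_a [0.6004 0.1158 0.0562] 0.63 [317. 201.]
expect px [321. 213.]
```

View pics/posts.png

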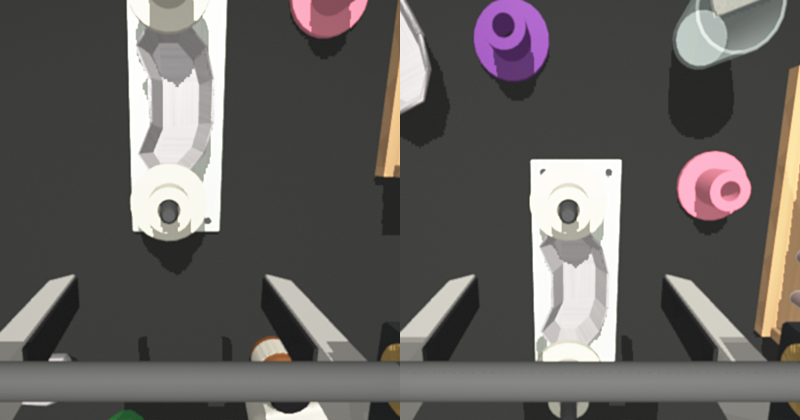

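```bash
cat >> h.py <<'E'
def W(): return np.round(telemetry.current_wrist_force(),1)
E
python3 - <<'E'
from h import *
for p,q in (([.602,-.073],[.490,-.04]),([.602,.118],[.490,.085])):
    go([*p,.24],0); gripper_to(.09,25)
    print('down',r.move_l([*p,.094],vel=.12,guard=10))
    gripper_to(0.0,25); print('open',telemetry.current_opening(),W(),np.round(telemetry.current_ee_pos(),4))
    r.move_l([*p,.22],vel=.12); print('lifted',telemetry.current_opening(),W())
    r.move_l([*q,.22],vel=.2); r.move_l([*q,.055],vel=.15)
    print('touch',r.move_l([*q,.038],vel=.03,guard=4),np.round(telemetry.current_ee_pos(),4))
    gripper_to(.08); r.move_l([*q,.2],vel=.2)
r.hold(.3); go([.42,.23,.35],0.45); print(fit_dish('wrist',[.428,.271],save='wd.png'))
print(fit_dish('top',[.422,-.276],save='t1.png'))
for d in models.mark_of('collar_a','top'): print(np.round(d['at'],4),round(d['score'],2))
print(telemetry.current_t())
E
```

```text
down False
open 0.03848531987541944 [ 0.3 -0.9  0.2] [ 0.6021 -0.073   0.094 ]
lifted 0.03883461959029501 [-0.1 -1.  -2.3]
touch True [ 0.4901 -0.04    0.0407]
down False
open 0.038471528549550854 [-0.7  0.3 -1.3] [0.6021 0.118  0.094 ]
lifted 0.038679782902049584 [-0.4 -0.3 -2.7]
touch True [0.49   0.085  0.0407]
rect 73.4 140.6 waist -36.7 26.5 score 0.63 pixerr 4
(array([0.42605892, 0.27176844]), np.float32(0.454604))
rect 76.2 143.8 waist -30.0 38.1 score 0.83 pixerr 1
(array([ 0.42302615, -0.27696728]), np.float32(-1.9823104))
[7.640e-01 1.328e-01 2.000e-04] 0.94
[0.5419 0.2775 0.003 ] 0.85
[ 4.868e-01 -3.730e-02  2.000e-04] 0.72
[ 0.4903  0.0826 -0.0021] 0.55
25.275
```

View pics/wd.png

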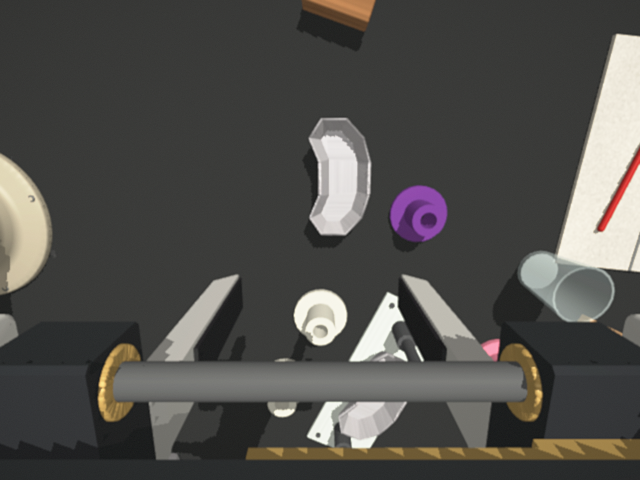

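View pics/t1.png

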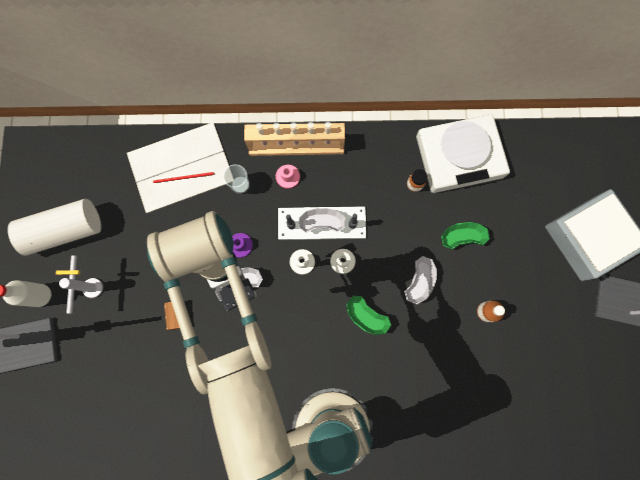

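```bash
cat >> h.py <<'E'
SEAT=np.array([.610,.0225]); CY=0.0
def nest(o,yaw,level):
    g=o+.004*np.array([np.cos(yaw),np.sin(yaw)]); t=SEAT+.004*np.array([np.cos(CY),np.sin(CY)])
    dy=(CY-yaw+np.pi)%(2*np.pi)-np.pi; best=None
    for k in (0,np.pi,-np.pi):
        a=inverse_kinematics([*g,.2],down(yaw+k)); b=inverse_kinematics([*t,.23],down(yaw+k+dy))
        if a is None or b is None: continue
        m=max(abs(a[5]),abs(b[5]))
        if best is None or m<best[0]: best=(m,yaw+k)
    yg=best[1]; print('max q6',best[0])
    r.move_to([*g,.2],down(yg)); gripper_to(.088,30)
    print('down',r.move_l([*g,.056],vel=.12,guard=8))
    gripper_to(.0,30); print('grip',telemetry.current_opening())
    r.move_l([*g,.23],vel=.12); print('lifted',telemetry.current_opening(),W())
    r.move_to([*t,.23],down(yg+dy)); print('over',telemetry.current_opening(),W())
    if telemetry.current_opening()<.055: print('LOST'); return
    z=.064+.018*level
    r.move_l([*t,z+.035],vel=.12)
    print('touch',r.move_l([*t,z-.003],vel=.03,guard=5),np.round(telemetry.current_ee_pos(),4),W(),telemetry.current_opening())
def see(cams=('top',)):
    for n in cams:
        snap(n)
        for th in ('dish1','dish1_end','collar_a'):
            for d in models.mark_of(th,n): print(n,th,np.round(d['at'],4),round(d['score'],2))
E
python3 - <<'E'
from h import *
nest(np.array([.426,.272]),.453,1)
snap('wrist','n1w.png'); snap('scene','n1s.png')
cv2.imwrite('pics/n1.png',np.hstack([cv2.imread('pics/n1w.png')[:,100:500],cv2.resize(cv2.imread('pics/n1s.png')[170:370,260:427],(400,480))]))
E
```

```text
max q6 0.07656651567436734
down False
grip 0.06277842343879397
lifted 0.06277171444540593 [-0.8  0.  -2.6]
over 0.06232387683068836 [ 0.3 -1.  -1.5]
touch True [0.6139 0.0225 0.0823] [-0.   0.2  4.5] 0.06251116825352086
```

View pics/n1.png

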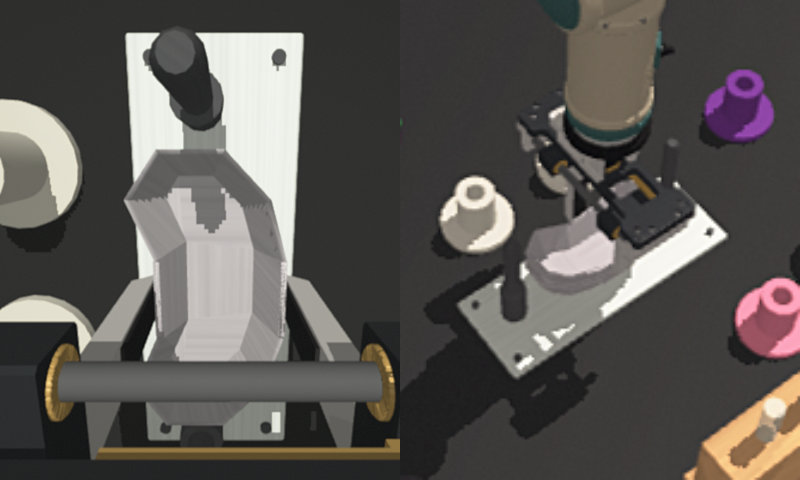

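Dish A touched at TCP z = 0.0823 against 0.082 expected, with its dent on the -x side. I'll release it and go to dish B.

```bash
python3 - <<'E'
from h import *
p=telemetry.current_ee_pos(); gripper_to(.085); r.move_l([p[0],p[1],.25],vel=.15)
go([.44,-.30,.35],-1.98+np.pi/2*0); see(('top',))
o,y=fit_dish('wrist',[.423,-.277],save='wB.png'); print(o,y)
E
```

```text
top dish1 [ 0.4232 -0.2732  0.0022] 0.72
top dish1 [ 0.5585 -0.4097 -0.0022] 0.72
top dish1 [ 0.321  -0.1026 -0.0016] 0.66
top dish1 [0.609  0.0235 0.0297] 0.56
top dish1 [ 0.4624 -0.0013 -0.0021] 0.26
top dish1_end [0.6116 0.0945 0.0703] 0.78
top collar_a [ 0.7644  0.1286 -0.0016] 0.95
top collar_a [ 4.594e-01 -3.100e-03 -3.000e-04] 0.87
top collar_a [ 0.4924  0.0873 -0.0059] 0.77
top collar_a [0.5399 0.2788 0.0019] 0.57
top collar_a [ 0.4864 -0.3002  0.0505] 0.46
rect 73.1 140.4 waist -26.2 36.4 score 0.75 pixerr 3
[ 0.42167326 -0.27594941] -1.9413308
```

The disturbance has happened: a collar moved from (.49,-.04) to about (.459,-.003). I'll re-measure it later. Now nesting dish B.

```bash
python3 - <<'E'
from h import *
nest(np.array([.4217,-.2762]),-1.95,2)
E
```

```text
max q6 1.2244910457948421
down False
grip 0.06234656158840016
lifted 0.062428893553407 [ 0.5 -0.4 -1.1]
over 0.06229690273893819 [-0.7  1.1 -1.8]
touch True [0.6138 0.0225 0.1003] [ 0.8 -0.4  3.5] 0.06261270759601964
```

```bash
python3 - <<'E'
from h import *
p=telemetry.current_ee_pos(); gripper_to(.085); r.move_l([p[0],p[1],.25],vel=.15)
go([.50,.0,.36],0); see(('wrist','scene'))
snap('wrist','n2w.png'); snap('scene','n2s.png'); print(telemetry.current_t())
cv2.imwrite('pics/n2.png',np.hstack([cv2.imread('pics/n2w.png')[:400,100:500],cv2.resize(cv2.imread('pics/n2s.png')[170:370,240:440],(400,400))]))
E
```

```text
wrist dish1 [ 0.5575 -0.4059 -0.0016] 0.69
wrist dish1 [0.6063 0.023  0.0252] 0.62
wrist dish1 [0.614 0.022 0.044] 0.6
wrist dish1_end [0.6112 0.0969 0.0714] 0.87
wrist collar_a [ 0.4614 -0.0075  0.0016] 0.76
wrist collar_a [ 0.7606  0.1271 -0.0036] 0.73
wrist collar_a [0.4895 0.0822 0.0024] 0.68
scene dish1 [0.6108 0.0209 0.0441] 0.94
scene dish1 [ 5.626e-01 -4.102e-01 -2.000e-04] 0.89
scene dish1 [0.6113 0.0253 0.0274] 0.77
scene dish1 [ 0.3236 -0.1078  0.0031] 0.73
scene dish1_end [ 0.737   0.2784 -0.0041] 0.18
scene collar_a [ 0.5444  0.2729 -0.002 ] 0.97
scene collar_a [ 0.4919  0.0861 -0.0024] 0.96
scene collar_a [ 0.4663 -0.0046  0.0024] 0.7
scene collar_a [ 7.659e-01  1.252e-01 -3.000e-04] 0.6
47.4333
```

View pics/n2.png

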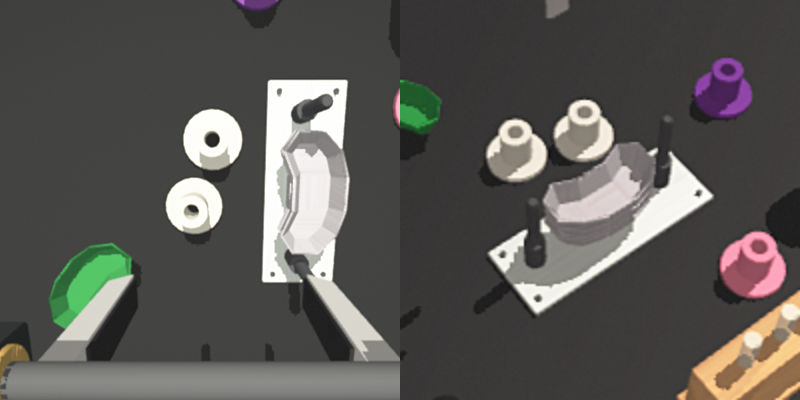

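```bash
cat > pl.py <<'E'
from h import *
def pick(c):
    go([*c,.15],np.pi/2); gripper_to(.085,5); r.move_l([*c,.042],vel=.12)
    gripper_to(0.0,5); print('cy',telemetry.current_opening()); gripper_to(.085); r.move_l([*c,.10],vel=.2)
    go([*c,.10],0); r.move_l([*c,.0415],vel=.12); gripper_to(0.0,25); print('grip',telemetry.current_opening())
    r.move_l([*c,.21],vel=.15); print('lift',telemetry.current_opening(),W())
def put(p):
    r.move_l([*p,.21],vel=.2); r.hold(.2); print('over',telemetry.current_opening())
    for d in [(0,0)]+[(a*np.cos(t),a*np.sin(t)) for a in (.003,.005) for t in np.arange(0,6.2,np.pi/3)]:
        q=[p[0]+d[0],p[1]+d[1]]
        r.move_l([*q,.185],vel=.1); t=r.move_l([*q,.127],vel=.03,guard=4); z=telemetry.current_ee_pos()[2]
        print('try',np.round(d,4),t,round(z,4),W(),telemetry.current_opening())
        if z<.140: break
    else: return False
    gripper_to(.08); r.move_l([*q,.23],vel=.15); return True
E
python3 - <<'E'
from pl import *
pick([.490,.085]); print(put([.602,.118]))
go([.52,.0,.36],0); see(('wrist',)); snap('wrist','c1.png')
E
```

```text
cy 0.03894634299104562
grip 0.03829162155414758
lift 0.03876968299994231 [ 0.5  0.3 -2.6]
over 0.03887382710448001
try [0 0] True 0.1302 [-0.   0.7  4.8] 0.03872326396947638
True
wrist dish1 [ 0.3221 -0.1052  0.0016] 0.95
wrist dish1 [0.6096 0.0192 0.0458] 0.9
wrist dish1 [ 0.561  -0.4068 -0.0008] 0.75
wrist collar_a [ 0.4624 -0.0056  0.0015] 0.88
wrist collar_a [0.6009 0.1108 0.085 ] 0.76
wrist collar_a [ 0.7603  0.128  -0.0015] 0.73
```

View pics/c1.png

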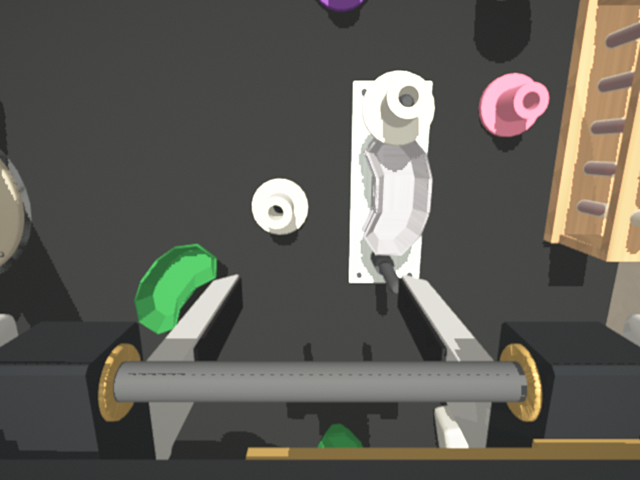

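The first collar touched at z = 0.130, as predicted for the rim of the top dish, and it is on the left post. Next is the second collar.

```bash
python3 - <<'E'
from pl import *
pick([.462,-.0055]); print(put([.602,-.073]))
go([.45,.0,.40],0); r.hold(.5); see(('wrist','scene')); snap('wrist','f1.png'); snap('scene','f2.png'); print(telemetry.current_t())
cv2.imwrite('pics/f.png',np.hstack([cv2.imread('pics/f1.png')[:400,240:640],cv2.resize(cv2.imread('pics/f2.png')[170:370,240:440],(400,400))]))
E
```

```text
cy 0.03934745054342412
grip 0.0387891013244827
lift 0.03876898621042316 [ 0.3 -0.  -2.1]
over 0.039151144914458966
try [0 0] True 0.1305 [-0.9 -0.9  4.7] 0.03907248193986915
True
wrist dish1 [ 0.3204 -0.107  -0.0024] 0.95
wrist dish1 [0.6072 0.0231 0.0289] 0.85
wrist dish1 [0.6084 0.022  0.0454] 0.74
wrist dish1 [ 0.5611 -0.4099 -0.0033] 0.72
wrist collar_a [0.76   0.1279 0.0008] 0.9
wrist collar_a [ 0.6014 -0.072   0.089 ] 0.71
wrist collar_a [0.6023 0.1116 0.0873] 0.67
scene dish1 [ 0.5613 -0.4092 -0.    ] 0.85
scene dish1 [ 0.3219 -0.1061  0.0038] 0.73
scene dish1 [0.6118 0.0247 0.0286] 0.71
scene dish1 [0.6099 0.0189 0.0421] 0.63
scene collar_a [ 0.6047 -0.0718  0.0873] 0.95
scene collar_a [ 0.5424  0.2748 -0.0023] 0.92
scene collar_a [0.6044 0.1131 0.085 ] 0.91
scene collar_a [ 7.644e-01  1.236e-01 -5.000e-04] 0.86
77.3917
```

View pics/f.png

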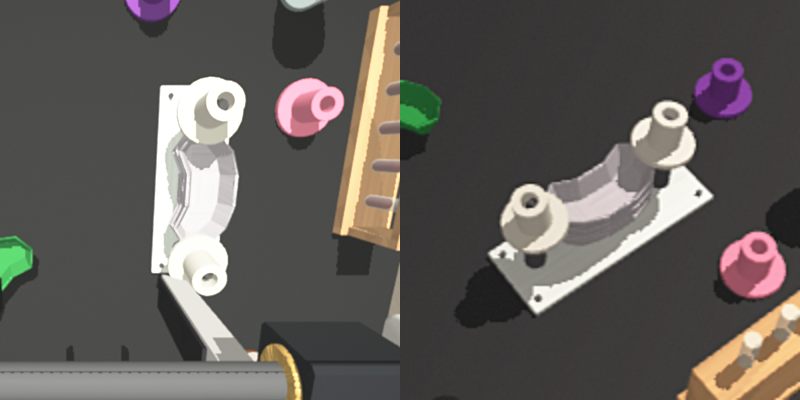

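```bash
python3 -c "
from h import *
r.sign_off()"
```

```text
the job is handed in; nothing more can be done
```

I packed the carrier and handed the job in at about 77 s; the hand-in reports no verdict.

- **Collars off:** I stood both white collars on the bench on the carrier's -x side. One was later knocked from (.49, -.04) to about (.46, -.005). It stayed upright, and I measured it again before picking it up.
- **Dishes:** There were two loose steel dishes, and both are nested with their dents toward -x. They touched down within 0.5 mm of the expected heights. The last readings put their origins within about 4 mm of the seat, at z of about .027–.029 and .042–.045 (expected .026 and .044).
- **Collars back on:** Each post has one collar, resting at about .085–.089 m on the top dish's rim. The right collar reads within 3 mm of its post. The left one reads 5–7 mm towards the dishes, probably from leaning slightly; that is inside the 15 mm limit. I judged the lean only from the pictures and did not measure it.
- **Other checks:** No grip was lost. The left-over dishes and collars in view are the green, pink and purple look-alikes. I did not re-measure the beaker, jar, bottle and block at the end, but the arm never worked next to them.

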